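# Put the mixed-up cactus pots back on their own stands

## Robot

A 6-joint arm with a two-finger parallel gripper is mounted at the origin on the work surface. World frame = base frame: x ahead of the robot, y to its left, z up, the work surface at z = 0. Lengths are in m, angles in rad, forces in N, time in s.
With the tool pointing down it reaches from about 0.35 to 0.875 m from the base axis. Payload 4.2 kg.
Tool frame: the origin (TCP) lies midway between the tips of the shut fingers; the grasp point (between the pads) lies 19 mm behind it (r.pinch_z is the distance from the TCP to the grasp point, in m); z points along the fingers, y is the direction in which the jaws open and shut (so a half turn about z gives the same grasp; the last joint's range is limited). The gripper opens to 87 mm and grips with 3 to 60 N. Pads are 19 mm wide; open, the fingers measure 117 mm over their backs; the gripper's body (75 mm by 190 mm) begins 51 mm behind the grasp point.
Start: joints at [1.438, 0.385, 0.008, 0, -1.194, -0.259], TCP at [0.239, 0.578, 0.223] pointing down, gripper open.
Joint ranges: [-3.14, 3.14], [-1.21, 2.06], [-1.07, 1.41], [-3.16, 2.05], [-2.99, -0.16], [-3.1, 3.1]. Speed limits (rad/s): [2.79, 2.79, 3.14, 3.14, 3.14, 3.14].

## Interface

Orientations are given as a rotation vector (axis times angle).
In Python, from cell import r, optics, job gives the robot as it stands. The module is installed in compiled form; this text tells all that it offers.
- The arm moves only by the tool drive_tool, never from a script. Its argument "commands" is a list of rows, each a list of 3 entries, a list of its own where there are three numbers: the closure in counts, from 0 (fully open) to 255 (shut), then the shift along the world's x, y, z in mm, then the turn about the world's z in rad. In form: [[jaw, [dx, dy, dz], roll], ...]. A call has exactly 5 rows; each row is the pose to reach, as a shift and turn from the pose measured when the call began; what a row does not reach only later rows make up. A row lasts 1/8 s, in which the tool goes at most 62.5 mm and 10.7 degrees, less where a joint would pass 70% of its speed; a pose out of reach is approached as far as the arm can. A call with a gripper value outside its range is refused whole. The fingers move at their own pace and stop on an object; the grip force is fixed at half the most. Time passes only in rows, so rows that repeat a pose let the fingers close, or fill a call up. It gives the time, the measured TCP pose, the force and the opening at its end, in the units of the state.
- r.get_state(): the state, without advancing time (a new reading comes with each control period).
- optics.capture(name): name is "scene" or "top"; returns the picture (480x640x3 uint8, red, green, blue); there is no depth.
- optics.camera_info(name): a dict with "K" (3x3 intrinsics, pixels), "origin" and "attitude" of the camera in the world. Camera axes: x right, y up, looking along -z (the intrinsics and any distortion apply to the point x, -y, -z); pixel columns grow to the right and rows downward; lengths in m; the calibration is good to about 2 mm. A picture is of the moment at which its call begins. camera_info takes no time and is no camera call.
- job.sign_off(): hands the job in, once; it reports no verdict.
The state is a dict: "time_s": time; "joint_positions": joint angles; "qvel": joint speeds; "tau": joint torques, N m; "tcp_pos": TCP position; "tool_rot": TCP orientation; "contact_force": force on the tool from outside, world axes, zero at the start; "wrist_torque": the same for the moment, N m; "opening": finger opening in m.
Only numpy, scipy, OpenCV 4.12 (cv2) and the standard library are available. Lean on these libraries where they do the work, as an engineer would, in place of code of your own. Each camera call takes 0.05 s, during which the arm holds its last target.

## Task

The three little cactus pots on the greenhouse bench have been put on the wrong stands: move each one to the middle of the stand of its own colour, upright, and let go. The bench top has just been disinfected, so never put a pot down on it: use the empty grey stand as the parking place on the way. Set the pots down gently without dropping or tipping them, and leave the terracotta pot, the tin and the trowel where they are.

Things in the scene. Friction and masses are not known exactly. Their poses are not given: they have to be found in the camera images.
- pot_yellow: Loose yellow glazed flower pot holding one small round green cactus: an upright cylinder 54 mm in diameter and 56 mm high, the cactus rising in the middle to 73 mm; 0.2 to 0.33 kg. Grip it round its side wall. Origin: centre of its underside; z is up. The rim seen from above is yellow.
- pot_blue: Loose blue glazed flower pot holding one small round green cactus: an upright cylinder 54 mm in diameter and 56 mm high, the cactus rising in the middle to 73 mm; 0.2 to 0.33 kg. Grip it round its side wall. Origin: centre of its underside; z is up. The rim seen from above is blue.
- pot_rose: Loose rose glazed flower pot holding one small round green cactus: an upright cylinder 54 mm in diameter and 56 mm high, the cactus rising in the middle to 73 mm; 0.2 to 0.33 kg. Grip it round its side wall. Origin: centre of its underside; z is up. The rim seen from above is rose.
- stand_yellow: Yellow glazed pot stand, a flat round disc 104 mm in diameter and 6 mm thick (flat top 100 mm across), fixed to the bench. Origin: centre of its underside, on the bench top, so its top face is 6 mm above the origin.
- stand_blue: Blue glazed pot stand, a flat round disc 104 mm in diameter and 6 mm thick (flat top 100 mm across), fixed to the bench. Origin: centre of its underside, on the bench top, so its top face is 6 mm above the origin.
- stand_rose: Rose glazed pot stand, a flat round disc 104 mm in diameter and 6 mm thick (flat top 100 mm across), fixed to the bench. Origin: centre of its underside, on the bench top, so its top face is 6 mm above the origin.
- stand_grey: Plain dark grey spare pot stand, same disc as the others (104 mm in diameter, 6 mm thick, fixed), empty at the start. Origin: centre of its underside, on the bench top.
- clay_pot: Bystander: loose terracotta pot standing upside down, 80 mm in diameter, 70 mm high. Origin: centre of its underside.
- feed_tin: Bystander: loose green tin of plant feed, 66 mm in diameter, 75 mm high. Origin: centre of its underside.
- trowel: Bystander: loose hand trowel lying flat, 268 mm long along its x axis, blade 60 mm wide at +x, wooden handle at -x, 25 mm high. Origin: on the bench under its middle.
There are look-alikes about, which are no part of the job. There is more than one size of the stand_rose; the job needs the middle-sized.

How it is judged:
At the end, for the whole second after the job is handed in: Each pot stands upright (within 0.1 rad) on the stand of its own colour, its centre within 15 mm of the centre of the stand, released and at rest; so the grey stand is empty again (horizontal distance between pot_yellow and stand_yellow below 0.015 m and z of pot_yellow in the frame of stand_yellow between 0.003 and 0.01 m and angle between each of pot_yellow, pot_blue, pot_rose's own z axis and vertical below 0.1 rad and linear speed of each of pot_yellow, pot_blue, pot_rose below 0.02 m/s and angular speed of each of pot_yellow, pot_blue, pot_rose below 0.2 rad/s and contact force between each of pot_yellow, pot_blue, pot_rose and the fingers below 0.1 N and horizontal distance between pot_blue and stand_blue below 0.015 m and z of pot_blue in the frame of stand_blue between 0.003 and 0.01 m and horizontal distance between pot_rose and stand_rose below 0.015 m and z of pot_rose in the frame of stand_rose between 0.003 and 0.01 m); the robot touches nothing.
It fails at once if a pot touches the bare bench top (height (world z) of any of pot_yellow, pot_blue, pot_rose below 0.003 m).
It fails at once if a pot is tipped over (leaning more than about 45 degrees) (angle between any of pot_yellow, pot_blue, pot_rose's own z axis and vertical above 0.8 rad).
It fails at once if a pot is slammed onto a stand (more than 60 N between them) (contact force between any of pot_yellow, pot_blue, pot_rose and stand_yellow above 60 N or contact force between any of pot_yellow, pot_blue, pot_rose and stand_blue above 60 N or contact force between any of pot_yellow, pot_blue, pot_rose and stand_rose above 60 N or contact force between any of pot_yellow, pot_blue, pot_rose and stand_grey above 60 N).
It fails at once if a pot is let go in the air and falls more than about 15 mm (faster than 0.5 m/s while not held) ((contact force between pot_yellow and the fingers below 0.1 N and linear speed of pot_yellow above 0.5 m/s) or (contact force between pot_blue and the fingers below 0.1 N and linear speed of pot_blue above 0.5 m/s) or (contact force between pot_rose and the fingers below 0.1 N and linear speed of pot_rose above 0.5 m/s)).
It fails at once if the terracotta pot, the tin or the trowel is shifted by more than 25 mm (distance of any of clay_pot, feed_tin, trowel from where it was at the start of the episode above 0.025 m).
It also fails if it takes over 104 s, if anything falls off the work surface, if the arm or the gripper's body presses on something with over 40 N, if the wrist force passes 120 N, or if a joint passes its speed limit or range.

## Working session

There is one attempt and no reset: what is moved stays moved. The work goes in short steps, Python scripts to look and compute and a tool call to move; the robot and the scene stay as the last step left them, time stands still between calls to the robot, and variables do not carry over. Pictures are saved under pics/ and viewed, and the job is handed in when it is done.

Besides the shell and the picture viewer there is one more tool, called after "Call:" as name([rows], argument=value, ...), one row to a line, values as JSON. drive_tool: Moves the arm, as the interface text tells. Its arguments: {"type":"object","properties":{"commands":{"type":"array","items":{"type":"array"}}},"required":["commands"]}

```bash
mkdir -p pics; python3 - <<'E'
from cell import r,optics,job
import cv2
for n in("scene","top"):
    im=optics.capture(n); cv2.imwrite(f"pics/{n}0.png",im[:,:,::-1]); i=optics.camera_info(n); print(n,i)
print(r.get_state(), r.pinch_z)
E
```

```text
scene {'K': array([[452.93410893,   0.        , 309.93020329],
       [  0.        , 452.93410893, 241.05370093],
       [  0.        ,   0.        ,   1.        ]]), 'origin': array([ 0.93017832, -0.52634443,  0.45205165]), 'attitude': array([0.9926781 , 0.31676592, 0.61126146])}
top {'K': array([[514.17433624,   0.        , 315.92419494],
       [  0.        , 514.17433624, 226.23108587],
       [  0.        ,   0.        ,   1.        ]]), 'origin': array([0.42338251, 0.02545083, 1.14572959]), 'attitude': array([ 0.05469906, -0.0684397 , -1.54681347])}
{'time_s': 0.1, 'joint_positions': array([ 1.43760459e+00,  3.85435538e-01,  6.75510713e-03, -4.24025685e-04,
       -1.19400619e+00, -2.58607086e-01]), 'qvel': array([-1.43493915e-03, -2.80792678e-03,  3.49453972e-03,  4.12513152e-04,
        3.78218228e-04,  8.03052140e-05]), 'tau': array([-5.03172905e-04, -3.91687524e+01,  1.87935895e+01,  4.23195809e+00,
        1.34685231e-02, -7.15184115e-05]), 'tcp_pos': array([0.2384344 , 0.57714189, 0.22159437]), 'tool_rot': array([ 3.07958086e+00, -6.11376074e-01, -4.31549428e-04]), 'contact_force': array([-0.30182716,  0.33485716, -0.91938756]), 'wrist_torque': array([0.04538679, 0.01142326, 0.02952328]), 'opening': 0.0870808866218661} 0.0187
```

View pics/scene0.png

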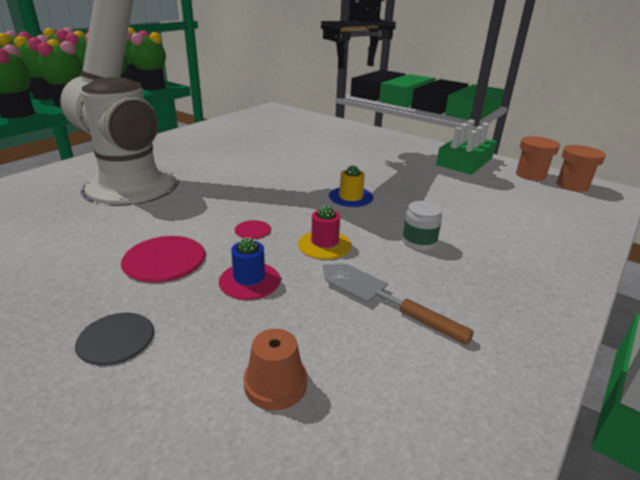

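View pics/top0.png

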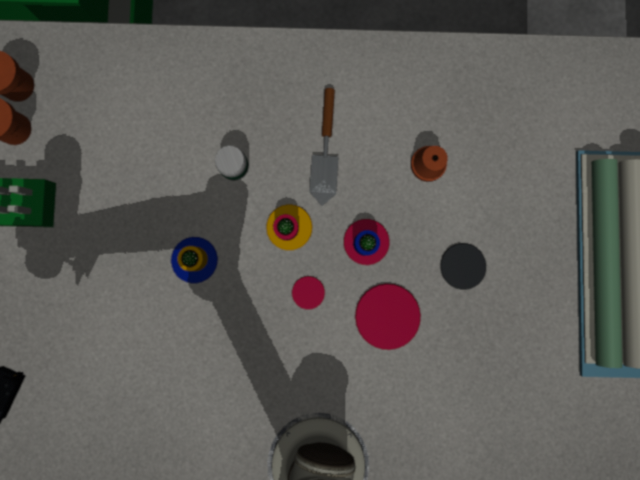

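Rose disc candidates (top view): the small one at (309,292), the large one at (388,316), and the one under the blue pot at (366,242), which should be the middle size. I'll measure them and take a close crop. The clay pot at (430,162) and the tin at (232,162) are bystanders.

```bash
cat > h.py <<'E'
from cell import r,optics,job
import cv2,numpy as np
from scipy.optimize import least_squares
from scipy.spatial.transform import Rotation as R
def rays(name,uv):
    i=optics.camera_info(name);K=i["K"];uv=np.atleast_2d(uv).astype(float)
    d=np.c_[(uv[:,0]-K[0,2])/K[0,0],-(uv[:,1]-K[1,2])/K[1,1],-np.ones(len(uv))]
    return i["origin"],R.from_rotvec(i["attitude"]).apply(d)
def plane(name,uv,z):
    o,d=rays(name,uv);return (o+d*((z-o[2])/d[:,2])[:,None])[:,:2]
def proj(name,p):
    i=optics.camera_info(name);q=R.from_rotvec(i["attitude"]).inv().apply(np.atleast_2d(p)-i["origin"]);K=i["K"]
    return np.c_[K[0,2]+K[0,0]*q[:,0]/-q[:,2],K[1,2]-K[1,1]*q[:,1]/-q[:,2]]
def masks(im):
    h=cv2.cvtColor(im,cv2.COLOR_RGB2HSV);H,S,V=[h[...,k].astype(int) for k in range(3)]
    return dict(yellow=(H>17)&(H<32)&(S>150)&(V>70),blue=(H>105)&(H<130)&(S>130)&(V>40),rose=((H>160)|(H<3))&(S>150)&(V>60),
      grey=(V<75)&(S<60))
def circ(P,rad=None):
    c=P.mean(0)
    if rad: return least_squares(lambda q:np.hypot(*(P-q).T)-rad,c,loss='soft_l1',f_scale=.001).x
    return least_squares(lambda q:np.hypot(*(P-q[:2]).T)-q[2],[*c,.05],loss='soft_l1',f_scale=.001).x
def potfit(im,colour,near,name="top",z=.062):
    "near: pixel of pot; outer rim contour on the side away from the camera nadir"
    m=masks(im)[colour].astype(np.uint8); n,l,st,ce=cv2.connectedComponentsWithStats(m)
    best=min((k for k in range(1,n) if st[k,4]>60),key=lambda k:np.hypot(*(ce[k]-near)))
    c=max(cv2.findContours((l==best).astype(np.uint8),cv2.RETR_EXTERNAL,cv2.CHAIN_APPROX_NONE)[0],key=len)[:,0]
    P=plane(name,c,z); o=optics.camera_info(name)["origin"][:2]
    c0=circ(P,.027)
    for _ in range(5):
        d=(P-c0)@((c0-o)/np.linalg.norm(c0-o)); c0=circ(P[d>0],.027+.0005)
    return c0,st[best,4]
E
python3 - <<'E'
from h import *
im=cv2.cvtColor(cv2.imread('pics/top0.png'),cv2.COLOR_BGR2RGB)
M=masks(im)
for k,m in M.items():
    n,l,st,ce=cv2.connectedComponentsWithStats(m.astype(np.uint8))
    for j in range(1,n):
        if st[j,4]>150 and 150<ce[j][0]<520 and 200<ce[j][1]<360:
            c=max(cv2.findContours((l==j).astype(np.uint8),cv2.RETR_EXTERNAL,cv2.CHAIN_APPROX_NONE)[0],key=len)[:,0]
            print(k,ce[j].round(),st[j,4],circ(plane('top',c,.006)).round(4))
for k,n in dict(yellow=(190,259),blue=(367,242),rose=(286,227)).items(): print('pot',k,potfit(im,k,n)[0].round(4))
for n,px in dict(clay=[(433,158)],tin=[(232,161)]).items(): print(n,plane('top',px,.072))
cv2.imwrite('pics/crop0.png',cv2.resize(im[180:360,160:500,::-1],None,fx=2.3,fy=2.3,interpolation=cv2.INTER_CUBIC))
E
```

```text
yellow [291. 227.] 1067 [0.5106 0.0765 0.0497]
yellow [190. 258.] 171 [0.4362 0.2935 0.0253]
blue [366. 243.] 275 [ 0.4801 -0.0964  0.0266]
blue [195. 260.] 972 [0.4334 0.2842 0.0494]
rose [286. 227.] 263 [0.5109 0.0841 0.0265]
rose [366. 241.] 1036 [ 0.4822 -0.0955  0.0493]
rose [308. 292.] 815 [0.3672 0.031  0.0343]
rose [387. 316.] 3316 [ 0.3195 -0.1451  0.07  ]
grey [196. 288.] 27934 [-0.138   0.7126  0.7453]
grey [463. 266.] 1724 [ 0.4334 -0.3107  0.0509]
pot yellow [0.4351 0.2761]
pot blue [ 0.4766 -0.088 ]
pot rose [0.5045 0.0795]
clay [[ 0.6591097  -0.22805181]]
tin [[0.64213419 0.19738228]]
```

View pics/crop0.png

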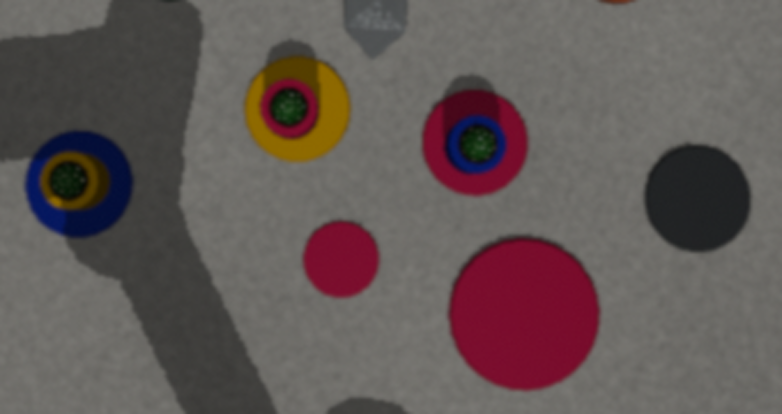

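The crop confirms it. The rose disc under the blue pot has a flat radius of 49 mm, so it is the middle one; the other two are 34 and 70 mm. I'll check the pot centres independently from the cacti.

```bash
python3 - <<'E'
from h import *
T=cv2.cvtColor(cv2.imread('pics/top0.png'),cv2.COLOR_BGR2RGB);S=cv2.cvtColor(cv2.imread('pics/scene0.png'),cv2.COLOR_BGR2RGB)
def g(im,near):
    h=cv2.cvtColor(im,cv2.COLOR_RGB2HSV); m=((h[...,0]>35)&(h[...,0]<85)&(h[...,1]>50)).astype(np.uint8)
    yy,xx=np.nonzero(m); k=np.hypot(xx-near[0],yy-near[1])<14; return [xx[k].mean(),yy[k].mean()]
for n,a,b in(('yellow',(190,259),(352,171)),('blue',(367,242),(248,245)),('rose',(286,227),(326,212))):
    ga,gb=g(T,a),g(S,b); o1,d1=rays('top',ga);o2,d2=rays('scene',gb);d1=d1[0];d2=d2[0]
    s=np.linalg.lstsq(np.c_[d1,-d2],o2-o1,rcond=None)[0]
    print(n,np.round(ga,1),np.round(gb,1),plane('top',ga,.067).round(4),(o1+s[0]*d1).round(4),(o2+s[1]*d2).round(4))
E
```

```text
yellow [189.2 258.1] [352.6 170.8] [[0.4356 0.2802]] [0.4356 0.2809 0.0641] [0.4361 0.2813 0.0642]
blue [367.5 242.2] [246.8 245.7] [[ 0.4773 -0.0921]] [ 0.4775 -0.0925  0.0633] [ 0.4771 -0.0929  0.0633]
rose [285.1 226.3] [325.7 212.1] [[0.5067 0.0818]] [0.5069 0.082  0.0645] [0.5071 0.0821 0.0645]
```

Call:
drive_tool([
  [0,[21,-58,0],0],
  [0,[42,-116,0],0],
  [0,[63,-174,0],0],
  [0,[84,-232,0],0],
  [0,[105,-290,0],0],
])

```text
time_s: 0.72
tcp_pos: [0.3435, 0.285, 0.2214]
tool_rot: [3.079, -0.61, -0.001]
contact_force: [0.6, 0.7, -0.6]
opening: 0.0871
```

Call:
drive_tool([
  [0,[21,-58,0],0],
  [0,[42,-116,0],0],
  [0,[63,-174,0],0],
  [0,[84,-232,0],0],
  [0,[105,-290,-20],0],
])

```text
time_s: 1.35
tcp_pos: [0.4492, -0.0046, 0.2032]
tool_rot: [3.082, -0.61, 0.006]
contact_force: [1.1, 1.2, -0.2]
opening: 0.0868
```

Call:
drive_tool([
  [0,[14,-45,-30],0],
  [0,[28,-87,-60],0],
  [0,[28,-87,-70],0],
  [0,[28,-87,-80],0],
  [0,[28,-87,-80],0],
])

```text
time_s: 1.98
tcp_pos: [0.4767, -0.0908, 0.123]
tool_rot: [3.082, -0.608, 0.004]
contact_force: [0.8, 1.0, 0.6]
opening: 0.0871
```

Now I'll descend to TCP z 0.023.

Call:
drive_tool([
  [0,[0,-1,-35],0],
  [0,[0,-1,-65],0],
  [0,[0,-1,-90],0],
  [0,[0,-1,-100],0],
  [0,[0,-1,-100],0],
])

```text
time_s: 2.6
tcp_pos: [0.4771, -0.0912, 0.0233]
tool_rot: [3.082, -0.606, 0.005]
contact_force: [-0.5, 1.0, -0.7]
opening: 0.0869
```

Call:
drive_tool([
  [140,[0,0,0],0],
  [200,[0,0,0],0],
  [255,[0,0,0],0],
  [255,[0,0,0],0],
  [255,[0,0,0],0],
])

```text
time_s: 3.22
tcp_pos: [0.4771, -0.0914, 0.0236]
tool_rot: [3.082, -0.606, 0.005]
contact_force: [0.4, 0.3, 2.5]
opening: 0.0533
```

Call:
drive_tool([
  [255,[0,0,10],0],
  [255,[0,0,30],0],
  [255,[0,0,55],0],
  [255,[-6,-30,60],0],
  [255,[-14,-70,60],0],
])

```text
time_s: 3.85
tcp_pos: [0.4635, -0.1615, 0.0846]
tool_rot: [3.083, -0.603, 0.008]
contact_force: [0.5, -0.2, -3.9]
opening: 0.0539
```

Call:
drive_tool([
  [255,[-8,-40,0],0],
  [255,[-17,-85,0],0],
  [255,[-26,-130,0],0],
  [255,[-30,-148,0],0],
  [255,[-30,-149,0],0],
])

```text
time_s: 4.47
tcp_pos: [0.4329, -0.311, 0.0844]
tool_rot: [-3.082, 0.606, -0.007]
contact_force: [0.0, -0.4, -1.7]
opening: 0.0533
```

Call:
drive_tool([
  [255,[0,0,-20],0],
  [255,[0,0,-38],0],
  [255,[0,0,-48],0],
  [255,[0,0,-54],0],
  [255,[0,0,-57],0],
])

```text
time_s: 5.1
tcp_pos: [0.4332, -0.3108, 0.0275]
tool_rot: [-3.083, 0.605, -0.007]
contact_force: [-0.1, -0.7, -2.8]
opening: 0.0531
```

Call:
drive_tool([
  [255,[0,0,-1],0],
  [255,[0,0,-2],0],
  [255,[0,0,-3],0],
  [255,[0,0,-4],0],
  [255,[0,0,-4],0],
])

```text
time_s: 5.72
tcp_pos: [0.4333, -0.3109, 0.0237]
tool_rot: [-3.083, 0.605, -0.008]
contact_force: [0.2, 1.1, -0.6]
opening: 0.0535
```

Call:
drive_tool([
  [200,[0,0,0],0],
  [100,[0,0,0],0],
  [0,[0,0,0],0],
  [0,[0,0,0],0],
  [0,[0,0,0],0],
])

```text
time_s: 6.35
tcp_pos: [0.4336, -0.311, 0.0239]
tool_rot: [3.083, -0.605, 0.009]
contact_force: [-0.3, -0.2, -0.6]
opening: 0.0758
```

Call:
drive_tool([
  [0,[0,0,30],0],
  [0,[0,0,70],0],
  [0,[0,0,110],0],
  [0,[0,60,120],0],
  [0,[0,120,120],0],
])

```text
time_s: 6.98
tcp_pos: [0.4343, -0.1902, 0.1452]
tool_rot: [-3.082, 0.608, -0.014]
contact_force: [0.7, 0.0, 0.5]
opening: 0.0867
```

```bash
python3 - <<'E'
from h import *
for n in("scene","top"):
    im=optics.capture(n); cv2.imwrite(f"pics/{n}1.png",im[:,:,::-1])
E
```

```text
(no output)
```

View pics/scene1.png

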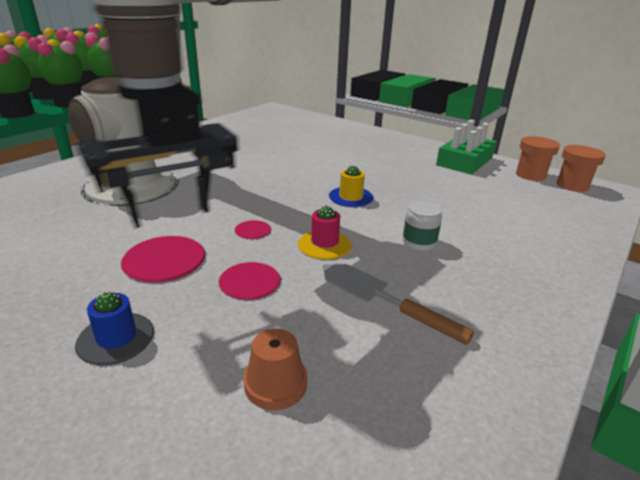

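View pics/top1.png

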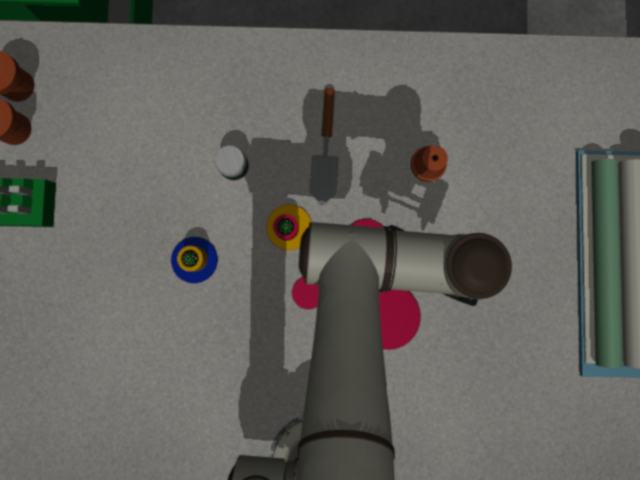

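Blue pot now stands upright on the grey stand (scene 112,320), and the middle rose stand is empty (scene 250,281).

```bash
cat >> h.py <<'E'
def cactus(im,near,name,z=.0643,rad=16):
    h=cv2.cvtColor(im,cv2.COLOR_RGB2HSV); m=((h[...,0]>35)&(h[...,0]<85)&(h[...,1]>50))
    yy,xx=np.nonzero(m); k=np.hypot(xx-near[0],yy-near[1])<rad; return plane(name,[xx[k].mean(),yy[k].mean()],z)[0]
def stands(im,name):
    for k,m in masks(im).items():
        n,l,st,ce=cv2.connectedComponentsWithStats(m.astype(np.uint8))
        for j in range(1,n):
            if 300<st[j,4]<5000:
                c=max(cv2.findContours((l==j).astype(np.uint8),cv2.RETR_EXTERNAL,cv2.CHAIN_APPROX_NONE)[0],key=len)[:,0]
                q=circ(plane(name,c,.006))
                if q[2]<.1: print(name,k,ce[j].round(),st[j,4],q.round(4))
E
python3 - <<'E'
from h import *
S=cv2.imread('pics/scene1.png')[:,:,::-1].copy()
stands(S,'scene'); print(cactus(S,(108,302),'scene'),cactus(S,(326,212),'scene'))
stands(cv2.imread('pics/scene0.png')[:,:,::-1].copy(),'scene')
E
```

```text
scene yellow [351. 186.] 561 [0.4126 0.3275 0.0637]
scene yellow [324. 248.] 759 [0.5165 0.0686 0.0482]
scene blue [350. 199.] 344 [0.4396 0.2754 0.0472]
scene blue [113. 325.] 1656 [ 0.4122 -0.3026  0.0451]
scene rose [325. 230.] 776 [0.4871 0.111  0.051 ]
scene rose [252. 229.] 484 [0.3746 0.0229 0.0331]
scene rose [163. 259.] 2890 [ 0.3246 -0.1501  0.0704]
scene rose [249. 281.] 1734 [ 0.4877 -0.1019  0.0492]
scene grey [128. 348.] 784 [ 0.4381 -0.3163  0.0483]
scene grey [581. 435.] 304 [ 0.8973 -0.0494  0.0955]
[ 0.43578525 -0.31339027] [0.50727982 0.08137753]
scene yellow [351. 186.] 543 [0.4125 0.3229 0.0616]
scene yellow [324. 248.] 762 [0.5166 0.0685 0.0482]
scene blue [351. 199.] 338 [0.4406 0.2745 0.0468]
scene blue [248. 266.] 1009 [ 0.4561 -0.0724  0.0468]
scene rose [325. 230.] 769 [0.4878 0.1122 0.0512]
scene rose [252. 229.] 476 [0.3746 0.0232 0.0328]
scene rose [163. 259.] 2895 [ 0.3245 -0.15    0.0704]
scene rose [249. 285.] 1089 [ 0.4883 -0.1025  0.048 ]
scene grey [116. 338.] 2784 [ 0.44   -0.3163  0.0497]
scene grey [590. 455.] 2591 [ 0.9904 -0.0938  0.0376]
```

Call:
drive_tool([
  [0,[15,56,0],0],
  [0,[30,112,0],0],
  [0,[45,168,0],0],
  [0,[60,224,0],0],
  [0,[73,272,-15],0],
])

```text
time_s: 7.7
tcp_pos: [0.5079, 0.087, 0.1306]
tool_rot: [-3.082, 0.594, -0.015]
contact_force: [0.3, -0.6, 0.1]
opening: 0.0868
```

Call:
drive_tool([
  [0,[0,0,0],0],
  [0,[0,0,0],0],
  [0,[0,0,-20],0],
  [0,[0,0,-40],0],
  [0,[0,0,-40],0],
])

```text
time_s: 8.32
tcp_pos: [0.5068, 0.0851, 0.0898]
tool_rot: [-3.083, 0.598, -0.011]
contact_force: [0.2, 0.4, 0.6]
opening: 0.0871
```

Call:
drive_tool([
  [0,[0,-3,-15],0],
  [0,[0,-3,-40],0],
  [0,[0,-3,-60],0],
  [0,[0,-3,-66],0],
  [0,[0,-3,-66],0],
])

```text
time_s: 8.95
tcp_pos: [0.5069, 0.0818, 0.0239]
tool_rot: [-3.083, 0.598, -0.011]
contact_force: [0.6, -0.1, 1.2]
opening: 0.0869
```

Call:
drive_tool([
  [140,[0,0,0],0],
  [200,[0,0,0],0],
  [255,[0,0,0],0],
  [255,[0,0,0],0],
  [255,[0,0,0],0],
])

```text
time_s: 9.57
tcp_pos: [0.507, 0.0819, 0.0241]
tool_rot: [-3.083, 0.598, -0.012]
contact_force: [-0.8, 0.3, 1.5]
opening: 0.0534
```

Call:
drive_tool([
  [255,[0,0,10],0],
  [255,[0,0,30],0],
  [255,[0,0,55],0],
  [255,[-4,-30,60],0],
  [255,[-10,-70,60],0],
])

```text
time_s: 10.2
tcp_pos: [0.4973, 0.0119, 0.0851]
tool_rot: [-3.083, 0.595, -0.014]
contact_force: [0.5, -0.3, -2.8]
opening: 0.053
```

Call:
drive_tool([
  [255,[-6,-40,0],0],
  [255,[-12,-80,0],0],
  [255,[-15,-105,0],0],
  [255,[-15,-108,0],0],
  [255,[-15,-108,0],0],
])

```text
time_s: 10.82
tcp_pos: [0.4823, -0.096, 0.0852]
tool_rot: [-3.082, 0.595, -0.014]
contact_force: [-0.6, 0.5, -2.0]
opening: 0.0535
```

Call:
drive_tool([
  [255,[0,0,-20],0],
  [255,[0,0,-38],0],
  [255,[0,0,-48],0],
  [255,[0,0,-54],0],
  [255,[0,0,-57],0],
])

```text
time_s: 11.45
tcp_pos: [0.4827, -0.0957, 0.0282]
tool_rot: [-3.083, 0.595, -0.015]
contact_force: [0.1, 0.0, -1.3]
opening: 0.0536
```

Call:
drive_tool([
  [255,[0,0,-1],0],
  [255,[0,0,-2],0],
  [255,[0,0,-3],0],
  [255,[0,0,-4],0],
  [255,[0,0,-4],0],
])

```text
time_s: 12.08
tcp_pos: [0.4826, -0.0957, 0.0242]
tool_rot: [-3.083, 0.595, -0.015]
contact_force: [-0.2, -0.6, -2.4]
opening: 0.0534
```

Call:
drive_tool([
  [200,[0,0,0],0],
  [100,[0,0,0],0],
  [0,[0,0,0],0],
  [0,[0,0,0],0],
  [0,[0,0,0],0],
])

```text
time_s: 12.7
tcp_pos: [0.4829, -0.0957, 0.0244]
tool_rot: [-3.082, 0.594, -0.016]
contact_force: [0.1, -1.2, -0.8]
opening: 0.0758
```

Call:
drive_tool([
  [0,[0,0,30],0],
  [0,[0,0,70],0],
  [0,[0,0,110],0],
  [0,[-5,60,110],0],
  [0,[-10,120,110],0],
])

```text
time_s: 13.32
tcp_pos: [0.4731, 0.0252, 0.1354]
tool_rot: [-3.08, 0.598, -0.019]
contact_force: [0.5, 0.5, 0.3]
opening: 0.0869
```

Call:
drive_tool([
  [0,[-8,56,0],0],
  [0,[-16,112,0],0],
  [0,[-24,168,0],0],
  [0,[-32,224,0],0],
  [0,[-37,255,-10],0],
])

```text
time_s: 13.95
tcp_pos: [0.4361, 0.2833, 0.1262]
tool_rot: [-3.079, 0.594, -0.022]
contact_force: [0.5, 0.1, 0.2]
opening: 0.0872
```

```bash
python3 - <<'E'
from h import *
for n in("scene","top"):
    im=optics.capture(n); cv2.imwrite(f"pics/{n}2.png",im[:,:,::-1])
    if n=='top': print(cactus(im,(367,242),n,.067))
    stands(im,n)
E
```

```text
scene yellow [351. 186.] 558 [0.4101 0.3245 0.0627]
scene yellow [324. 244.] 1206 [0.516  0.0694 0.0496]
scene blue [350. 199.] 346 [0.4398 0.2752 0.0473]
scene blue [113. 325.] 1656 [ 0.4121 -0.3023  0.0453]
scene rose [252. 229.] 487 [0.3745 0.0226 0.0332]
scene rose [163. 259.] 2893 [ 0.3246 -0.15    0.0704]
scene rose [249. 276.] 2099 [ 0.4775 -0.092   0.0605]
scene grey [129. 344.] 1068 [ 0.4389 -0.316   0.0482]
scene grey [612. 337.] 307 [0.9828 0.1281 0.0206]
scene grey [590. 455.] 2474 [ 0.985  -0.094   0.0377]
[ 0.48303765 -0.09512909]
top yellow [289. 227.] 1642 [0.5109 0.0765 0.0498]
top blue [469. 266.] 376 [ 0.4343 -0.3266  0.029 ]
top rose [366. 242.] 1392 [ 0.4822 -0.0955  0.0493]
top rose [308. 292.] 814 [0.3671 0.031  0.0343]
top rose [387. 316.] 3315 [ 0.3195 -0.1451  0.07  ]
top grey [24. 55.] 811 [0.884  0.6945 0.0402]
top grey [ 24. 105.] 406 [0.7743 0.6821 0.0293]
top grey [628. 142.] 471 [ 0.7229 -0.6871  0.0269]
top grey [ 28. 171.] 791 [0.5569 0.6692 0.0803]
top grey [459. 263.] 1086 [ 0.4349 -0.3107  0.0514]
```

View pics/scene2.png

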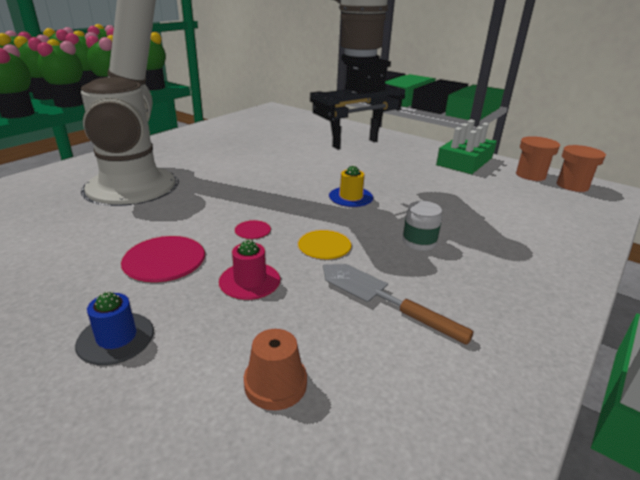

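View pics/top2.png

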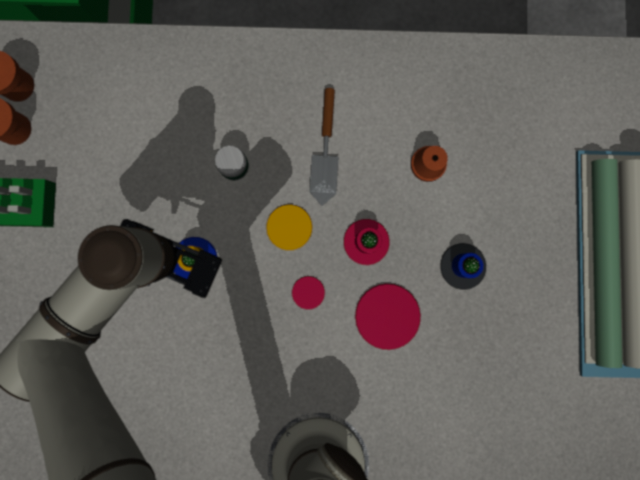

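The rose pot is upright in the middle of its stand: its cactus is at top (369,240), within about 1 mm. The yellow stand is empty. Next is the yellow pot.

Call:
drive_tool([
  [0,[-0.5,-2.5,-15],0],
  [0,[-0.5,-2.5,-50],0],
  [0,[-0.5,-2.5,-85],0],
  [0,[-0.5,-2.5,-102],0],
  [0,[-0.5,-2.5,-102],0],
])

```text
time_s: 14.68
tcp_pos: [0.4344, 0.2786, 0.0215]
tool_rot: [-3.085, 0.594, -0.016]
contact_force: [-0.7, -0.4, 0.3]
opening: 0.0871
```

Call:
drive_tool([
  [140,[0,0,0],0],
  [200,[0,0,0],0],
  [255,[0,0,0],0],
  [255,[0,0,0],0],
  [255,[0,0,0],0],
])

```text
time_s: 15.3
tcp_pos: [0.4351, 0.2796, 0.0222]
tool_rot: [-3.083, 0.593, -0.018]
contact_force: [0.3, 1.9, 1.9]
opening: 0.0534
```

Call:
drive_tool([
  [255,[0,0,10],0],
  [255,[0,0,30],0],
  [255,[0,0,55],0],
  [255,[10,-27,60],0],
  [255,[22,-60,60],0],
])

```text
time_s: 15.92
tcp_pos: [0.4568, 0.2191, 0.0828]
tool_rot: [-3.083, 0.591, -0.017]
contact_force: [-0.4, 0.9, -3.1]
opening: 0.0534
```

Call:
drive_tool([
  [255,[18,-48,0],0],
  [255,[36,-96,0],0],
  [255,[50,-132,0],0],
  [255,[54,-142,0],0],
  [255,[54,-142,0],0],
])

```text
time_s: 16.55
tcp_pos: [0.5103, 0.0765, 0.0826]
tool_rot: [-3.083, 0.594, -0.016]
contact_force: [0.2, 0.6, -2.6]
opening: 0.0533
```

Call:
drive_tool([
  [255,[0,0,-20],0],
  [255,[0,0,-38],0],
  [255,[0,0,-48],0],
  [255,[0,0,-54],0],
  [255,[0,0,-57],0],
])

```text
time_s: 17.18
tcp_pos: [0.5104, 0.077, 0.0256]
tool_rot: [-3.083, 0.592, -0.016]
contact_force: [-0.5, -0.3, -2.9]
opening: 0.0533
```

Call:
drive_tool([
  [255,[0,0,-1],0],
  [255,[0,0,-2],0],
  [255,[0,0,-3],0],
  [255,[0,0,-3.5],0],
  [255,[0,0,-3.5],0],
])

```text
time_s: 17.8
tcp_pos: [0.5105, 0.077, 0.0222]
tool_rot: [-3.083, 0.592, -0.017]
contact_force: [0.2, -0.1, -2.8]
opening: 0.0532
```

Call:
drive_tool([
  [200,[0,0,0],0],
  [100,[0,0,0],0],
  [0,[0,0,0],0],
  [0,[0,0,0],0],
  [0,[0,0,0],0],
])

```text
time_s: 18.42
tcp_pos: [0.5108, 0.0771, 0.0225]
tool_rot: [-3.083, 0.592, -0.017]
contact_force: [0.7, 0.1, 0.9]
opening: 0.0758
```

Call:
drive_tool([
  [0,[0,0,30],0],
  [0,[0,0,70],0],
  [0,[0,0,110],0],
  [0,[-10,-60,120],0],
  [0,[-20,-120,120],0],
])

```text
time_s: 19.05
tcp_pos: [0.4915, -0.0435, 0.1441]
tool_rot: [-3.082, 0.588, -0.023]
contact_force: [0.8, 0.4, -0.0]
opening: 0.0872
```

```bash
python3 - <<'E'
from h import *
T=cv2.imread('pics/top2.png')[:,:,::-1].copy()
print(cactus(T,(470,264),'top',.067))
im=optics.capture('scene'); cv2.imwrite("pics/scene3.png",im[:,:,::-1])
E
```

```text
[ 0.43444585 -0.3098728 ]
```

View pics/scene3.png

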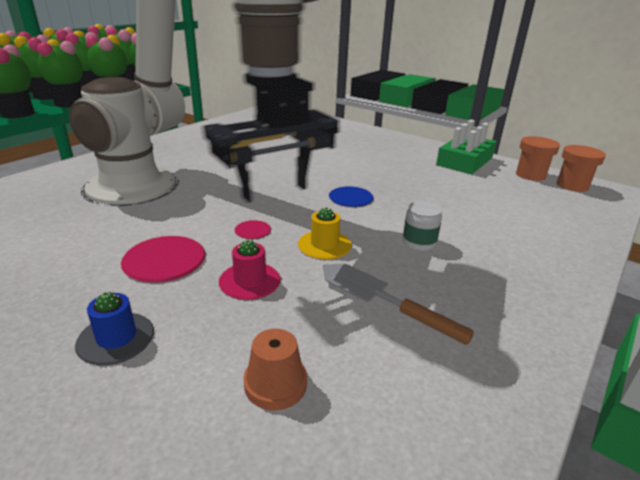

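The yellow pot is upright on the yellow stand (scene 326,235), and the blue stand is empty (351,197). Last is the blue pot at (0.434, -0.3105).

Call:
drive_tool([
  [0,[-12,-56,0],0],
  [0,[-24,-112,0],0],
  [0,[-36,-168,0],0],
  [0,[-48,-224,0],0],
  [0,[-57,-267,-10],0],
])

```text
time_s: 19.73
tcp_pos: [0.4311, -0.3181, 0.1339]
tool_rot: [-3.083, 0.6, -0.019]
contact_force: [0.6, -0.3, 0.5]
opening: 0.0873
```

Call:
drive_tool([
  [0,[0,0,0],0],
  [0,[0,0,0],0],
  [0,[0,0,-20],0],
  [0,[0,0,-40],0],
  [0,[0,0,-40],0],
])

```text
time_s: 20.35
tcp_pos: [0.4306, -0.3166, 0.093]
tool_rot: [-3.083, 0.597, -0.015]
contact_force: [-0.3, -0.3, -0.7]
opening: 0.0868
```

Call:
drive_tool([
  [0,[3,6,0],0],
  [0,[3,6,-25],0],
  [0,[3,6,-50],0],
  [0,[3,6,-69],0],
  [0,[3,6,-69],0],
])

```text
time_s: 20.98
tcp_pos: [0.4336, -0.3099, 0.0238]
tool_rot: [-3.083, 0.596, -0.013]
contact_force: [0.2, -0.5, 0.2]
opening: 0.0866
```

Call:
drive_tool([
  [140,[0,0,0],0],
  [200,[0,0,0],0],
  [255,[0,0,0],0],
  [255,[0,0,0],0],
  [255,[0,0,0],0],
])

```text
time_s: 21.6
tcp_pos: [0.4337, -0.3101, 0.0241]
tool_rot: [-3.083, 0.596, -0.013]
contact_force: [-1.1, 0.9, 1.6]
opening: 0.0534
```

Call:
drive_tool([
  [255,[0,0,10],0],
  [255,[0,0,40],0],
  [255,[0,0,80],0],
  [255,[0,0,110],0],
  [255,[0,0,120],0],
])

```text
time_s: 22.22
tcp_pos: [0.4343, -0.3103, 0.1461]
tool_rot: [-3.083, 0.596, -0.019]
contact_force: [-1.4, 1.1, -3.6]
opening: 0.0536
```

Call:
drive_tool([
  [255,[0,30,0],0],
  [255,[0,75,0],0],
  [255,[0,120,0],0],
  [255,[0,165,0],0],
  [255,[0,210,0],0],
])

```text
time_s: 22.85
tcp_pos: [0.4332, -0.0989, 0.1451]
tool_rot: [-3.083, 0.597, -0.015]
contact_force: [0.4, 0.1, -3.1]
opening: 0.0532
```

Call:
drive_tool([
  [255,[0,45,0],0],
  [255,[0,90,0],0],
  [255,[0,135,0],0],
  [255,[0,180,0],0],
  [255,[0,225,0],0],
])

```text
time_s: 23.48
tcp_pos: [0.432, 0.1271, 0.1441]
tool_rot: [3.084, -0.598, 0.012]
contact_force: [0.4, -0.1, -2.0]
opening: 0.0533
```

Call:
drive_tool([
  [255,[0,45,0],0],
  [255,[1,90,0],0],
  [255,[1,130,0],0],
  [255,[1,150,0],0],
  [255,[1,157,0],0],
])

```text
time_s: 24.1
tcp_pos: [0.4324, 0.2843, 0.1431]
tool_rot: [3.082, -0.596, 0.01]
contact_force: [-0.6, -0.5, -1.6]
opening: 0.0535
```

Call:
drive_tool([
  [255,[0,0,-5],0],
  [255,[0,0,-30],0],
  [255,[0,0,-60],0],
  [255,[0,0,-70],0],
  [255,[0,0,-75],0],
])

```text
time_s: 24.72
tcp_pos: [0.4326, 0.2836, 0.0679]
tool_rot: [3.081, -0.597, 0.01]
contact_force: [0.5, 0.2, -2.2]
opening: 0.0535
```

Target TCP z is 0.0241, so 44 mm to go.

Call:
drive_tool([
  [255,[1,0.5,-12],0],
  [255,[1,0.5,-24],0],
  [255,[1,0.5,-33],0],
  [255,[1,0.5,-38],0],
  [255,[1,0.5,-40],0],
])

```text
time_s: 25.35
tcp_pos: [0.4336, 0.2842, 0.0276]
tool_rot: [3.081, -0.597, 0.01]
contact_force: [-0.1, -0.2, -2.1]
opening: 0.0533
```

Call:
drive_tool([
  [255,[0,0,-1],0],
  [255,[0,0,-2],0],
  [255,[0,0,-3],0],
  [255,[0,0,-4],0],
  [255,[0,0,-4],0],
])

```text
time_s: 25.98
tcp_pos: [0.4337, 0.2842, 0.0242]
tool_rot: [3.082, -0.597, 0.01]
contact_force: [-1.4, -1.0, 3.9]
opening: 0.0532
```

Call:
drive_tool([
  [200,[0,0,0],0],
  [100,[0,0,0],0],
  [0,[0,0,0],0],
  [0,[0,0,0],0],
  [0,[0,0,0],0],
])

```text
time_s: 26.6
tcp_pos: [0.4339, 0.2844, 0.0242]
tool_rot: [3.082, -0.597, 0.01]
contact_force: [-0.1, 0.6, 0.0]
opening: 0.0758
```

Call:
drive_tool([
  [0,[0,0,30],0],
  [0,[0,0,70],0],
  [0,[0,0,110],0],
  [0,[-20,50,140],0],
  [0,[-40,105,160],0],
])

```text
time_s: 27.22
tcp_pos: [0.394, 0.3905, 0.1865]
tool_rot: [-3.083, 0.6, -0.013]
contact_force: [0.7, 1.0, 0.6]
opening: 0.087
```

Call:
drive_tool([
  [0,[-20,50,0],0],
  [0,[-40,100,0],0],
  [0,[-60,150,0],0],
  [0,[-80,190,0],0],
  [0,[-80,190,0],0],
])

```text
time_s: 27.85
tcp_pos: [0.3122, 0.5829, 0.1853]
tool_rot: [3.085, -0.594, 0.012]
contact_force: [-0.6, 0.1, 1.1]
opening: 0.0869
```

```bash
python3 - <<'E'
from h import *
for n in("scene","top"):
    im=optics.capture(n); cv2.imwrite(f"pics/{n}4.png",im[:,:,::-1])
    if n=='top':
        for k,p in dict(yellow=(289,227),blue=(192,260),rose=(369,240)).items(): print(k,cactus(im,p,n,.067),plane(n,[p],.067))
        stands(im,n)
print(r.get_state()['qvel'].round(3))
E
```

```text
yellow [0.51025589 0.07691586] [[0.50554567 0.07352602]]
blue [0.43421808 0.28314696] [[0.43167869 0.27414413]]
rose [ 0.48303765 -0.09512909] [[ 0.48209016 -0.09526515]]
top yellow [289. 227.] 1422 [0.5106 0.0765 0.0497]
top blue [194. 260.] 1272 [0.4334 0.2843 0.0494]
top rose [366. 242.] 1382 [ 0.4822 -0.0955  0.0493]
top rose [308. 292.] 814 [0.3671 0.031  0.0343]
top rose [387. 316.] 3316 [ 0.3195 -0.1451  0.07  ]
top grey [24. 55.] 819 [0.8847 0.6944 0.0399]
top grey [ 24. 105.] 409 [0.7738 0.6829 0.03  ]
top grey [463. 266.] 1725 [ 0.4334 -0.3106  0.0509]
top grey [ 14. 342.] 834 [0.2527 0.6625 0.0445]
[-0.022 -0.021 -0.015  0.002  0.001 -0.001]
```

View pics/scene4.png

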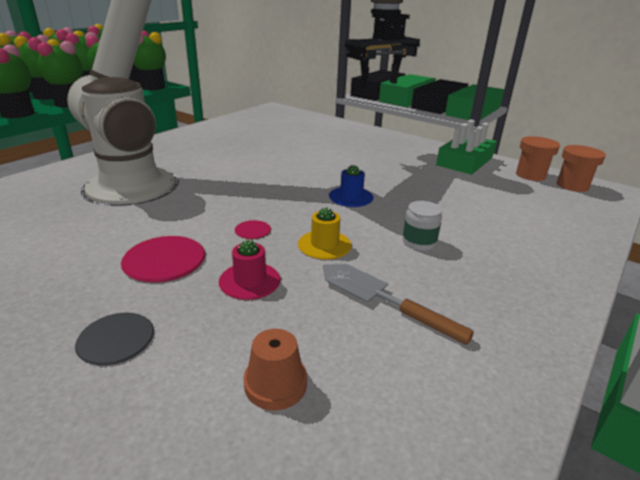

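View pics/top4.png

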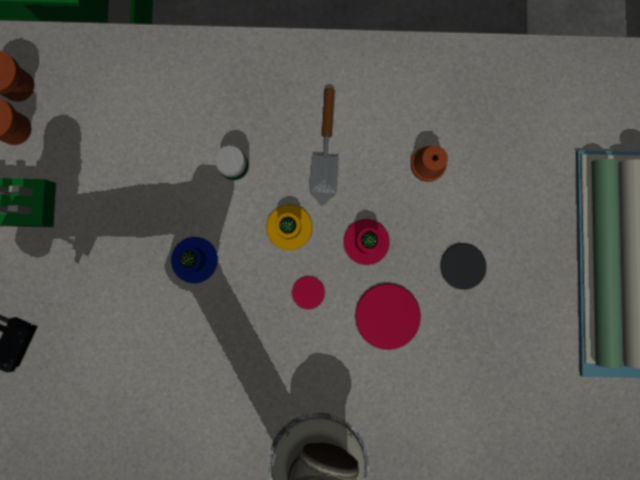

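All three pots are upright on their own stands: yellow at top (289,227), blue at (190,259) and rose at (369,240). The grey stand at (463,266) is empty, the bystanders haven't moved, and the arm is clear.

```bash
python3 -c "
from cell import job
print(job.sign_off())"
```

```text
the job is handed in; nothing more can be done
None
```

All three pots now stand upright and released on the stands of their own colour, and I handed the job in at about 28 s of the 104 s allowed. I parked the blue pot on the grey stand, then moved rose, yellow and finally blue. The rose pot went on the middle-sized rose stand, which measured about 49 mm in flat radius against 34 and 70 mm for the look-alikes.

**Last checks:** in the top view each pot centre was within about 1.5 mm of its stand centre (limit 15 mm). The grey stand was empty and the arm was clear. The clay pot, tin and trowel looked unmoved; I judged that by eye and did not measure it. Measured force stayed within a few newtons, but it was only read at the end of each move.

**Disagreements:**
- **Stand centres:** the scene camera put them 6–9 mm off the top camera. I took this to be the disc edge showing in the slanted view, and used the top view.
- **Pot centres:** my first estimate, from the pot rims, was 3–5 mm off the one from the cacti. I used the cacti because both cameras agreed on them.

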